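Slide the tall bottle home into its bay

ROBOT

A 7-joint arm with a two-finger parallel gripper is mounted at the origin on the work surface. World frame = base frame: x ahead of the robot, y to its left, z up, the work surface at z = 0. Lengths are in m, angles in rad, forces in N, time in s.
With the tool pointing down it reaches from about 0.375 to 0.925 m from the base axis. Payload 3.1 kg.
Tool frame: the origin (TCP) lies midway between the tips of the shut fingers; the grasp point (between the pads) lies hold_point_z behind it (hold_point_z is the distance from the TCP to the grasp point, in m); z points along the fingers, y is the line along which they close (so a half turn about z gives the same grasp; the last joint's range is limited). The gripper opens to 85 mm and grips with 20 to 120 N. Pads are 22 mm wide; open, the fingers measure 114 mm over their backs; the gripper's body (76 mm by 85 mm) begins 54 mm behind the grasp point. The pads swing forward as they close: fully open they stand 13 mm farther back than shut.
Start: joints at [-1.312, 0.383, 0.044, 1.598, -0.018, 1.161, -0.05], TCP at [0.227, 0.609, 0.231] pointing down, gripper open.
Joint ranges: [-2.61, 2.61], [-0.41, 2.15], [-1.48, 1.57], [0, 2.5], [-1.57, 4.71], [0.05, 1.97], [-2.85, 2.85]. Speed limits (rad/s): [2.79, 2.79, 3.14, 3.14, 3.14, 3.14, 3.14].

INTERFACE

Orientations are given as a unit quaternion [x, y, z, w].
In Python, from bench import move_ptp, movel, move_j, move_gripper, pause, inverse_kinematics, read_camera, camera_params, MotionError, sign_off, look_for, tip_of, read_time_s, read_qpos, read_joint_vel, read_effort, read_eef_pos, read_tcp_rot, read_ft_force, read_ft_torque, read_finger_gap, read_grasp_force, hold_point_z gives the robot as it stands. Calls block until the motion is done:
- move_ptp(position, orientation): joint-space move of the TCP to a pose.
- movel(position, orientation=None, speed=0.15): straight line of the TCP; orientation=None keeps the orientation; speed is the mean speed in m/s.
- move_j(angles): joint-space move.
- move_gripper(opening, effort=None): finger opening in m; effort is the grip in N (None keeps the last); returns when the fingers have stopped.
- pause(seconds).
- inverse_kinematics(position, orientation): joint angles nearest the present ones, or None.
- read_camera(name): name is "scene" or "top"; returns the picture (400x640x3 uint8, red, green, blue); there is no depth.
- camera_params(name): a dict with "K" (3x3 intrinsics, pixels), "dist_coeffs" ([k1, k2, p1, p2, k3] as OpenCV has them; the pictures are not rectified), "camera_from_world" (4x4, takes a point from world to camera coordinates). Camera axes: x right, y down, z forward; pixel columns grow to the right and rows downward; lengths in m; the calibration is good to about 2 mm. A picture is of the moment at which its call begins. camera_params takes no time and is no camera call.
A pose or a line that the arm cannot do raises MotionError and nothing moves.
- sign_off(): hands the job in; it is judged then, once.
Trained networks look in the newest picture that a camera, given by its name, has taken for a name from the list of things; names that differ only in an ending like _2 or _b are one class to them, and where a whole thing is asked for, a point or a joint stands for the part that bears it (a point fixed in the world has none). Each returns a list of dicts, best first, with "confidence" (0 to 1); they miss things now and then, are a little off and sometimes report something else, mostly with a low value. They report only what shows in the picture. A call takes as long as a camera call.
- look_for(camera, name): "at" ([column, row] in pixels, amid what is visible of it).
- tip_of(camera, name): "at" ([column, row] in pixels: a listed point, or the origin of a listed thing).
Readings, each from a call of its own:
- read_time_s(): time.
- read_qpos(): joint angles.
- read_joint_vel(): joint speeds.
- read_effort(): joint torques, N m.
- read_eef_pos(): TCP position.
- read_tcp_rot(): TCP orientation.
- read_ft_force(): force on the tool from outside, world axes, zero at the start.
- read_ft_torque(): the same for the moment, N m.
- read_finger_gap(): finger opening in m.
- read_grasp_force(): force on a finger pad.
Only numpy, scipy, OpenCV 4.12 (cv2) and the standard library are available. Lean on these libraries where they do the work, as an engineer would, in place of code of your own. Each camera call takes 0.05 s, during which the arm holds its last target. There are 200 camera calls.

TASK

Clear the cutting space: with the fingers, push the tall slim white bottle low on its body so that it slides upright across the table, into the empty one of the two grey three-sided bays through its open front, until the bottle is wholly inside and no part of it sticks out past the ends of the side walls. Push gently: do not lift it, tip it or squeeze it, and leave the other things on the table where they stand.

Things in the scene. Friction and masses are not known exactly. Their poses are not given: they have to be found in the camera images.
- slim_bottle: tall slim plain white bottle, grey cap, the tallest loose thing: round, 60 mm diameter, 230 mm high, straight sides to about 140 mm, narrow neck above; 0.3 to 0.65 kg, upright on the bare table. Pushed above about 35 mm it tips, lower down it slides (friction 0.5 to 0.8). A tool pointing straight down meets its upper part; lean it so the tips lead. Origin: centre of its underside; z up.
- empty_bay: the empty bay: fixed three-sided grey steel guard, no floor or roof; inside 84 mm wide (y), 80 mm deep (x), walls 45 mm high, 4 mm thick. Origin: on the table at the centre of the inside. +x points inward: open front at x = -40 mm, back wall at +40, side walls at y = +-42. A bottle centred on the origin is well inside. The front looks at the robot's side, turned up to 0.35 rad.
- filled_bay: a second bay of the same make, size and axes, with the squat pump bottle standing in it; on the other side of the table's middle line. Origin as for empty_bay.
- pump_bottle: squat white pump bottle, 72 mm across, 170 mm high with its grey spout; stands in filled_bay; leave it alone. Origin: centre of its underside.
- thread_cone: grey thread cone, 60 mm across its foot, 118 mm high, standing about between the two bays; leave it alone. Origin: centre of its underside.
- button_jar: glass jar with a steel lid, 68 mm across, 85 mm high, far to one side; leave it alone. Origin: centre of its underside.
- pin_tin: low round steel tin, 72 mm across, 32 mm high, far to the other side; leave it alone. Origin: centre of its underside.
- chalk_box: small cardboard box 70 x 45 x 28 mm high, near the robot on its right; leave it alone. Origin: centre of its underside.
- spare_cone: blue thread cone, 60 mm across its foot, 118 mm high, beyond the bays; leave it alone. Origin: centre of its underside.
- tape_measure: black round tape-measure case 60 mm across, 18 mm high, beyond the bays; leave it alone. Origin: centre of its underside.

How it is judged:
By the outcome, as a careful person would: the job done as asked, in the order asked, and still so for the second after the job is handed in, with the robot touching nothing.
It also fails if it takes over 67 s, if anything falls off the work surface, if the arm or the gripper's body presses on something with over 40 N, if the wrist force passes 120 N, or if a joint passes its speed limit or range.

## Working session

There is one attempt and no reset: what is moved stays moved. The work goes in short steps, each a Python script; the robot and the scene stay as the last script left them, time stands still between calls to the robot, and variables do not carry over. Pictures are saved under pics/ and viewed, at most 10 in all, crops included, and the job is handed in when it is done.

```bash
mkdir -p pics
cat > h.py <<'E'
from bench import *
import numpy as np, cv2
def ray(cam,px,z=0.0):
    p=camera_params(cam);K=np.array(p["K"],float);T=np.array(p["camera_from_world"],float)
    u=cv2.undistortPoints(np.array([[px]],float),K,np.array(p["dist_coeffs"],float))[0,0]
    R,t=T[:3,:3],T[:3,3];c=-R.T@t;d=R.T@np.array([u[0],u[1],1.])
    return c+d*(z-c[2])/d[2]
def proj(cam,P):
    p=camera_params(cam);T=np.array(p["camera_from_world"],float)
    return cv2.projectPoints(np.array(P,float).reshape(-1,3),cv2.Rodrigues(T[:3,:3])[0],T[:3,3],np.array(p["K"],float),np.array(p["dist_coeffs"],float))[0][:,0]
def save(cam,n):
    im=np.array(read_camera(cam));cv2.imwrite(f"pics/{n}.png",im[:,:,::-1]);return im
E
python3 - <<'E'
from h import *
save("top","t0");save("scene","s0")
for c in("top","scene"):
    T=np.array(camera_params(c)["camera_from_world"]);print(c,-T[:3,:3].T@T[:3,3])
    for n in["slim_bottle","empty_bay","filled_bay","pump_bottle","thread_cone","chalk_box","button_jar","pin_tin"]:
        print(c,n,[(np.round(d["at"]),round(d["confidence"],2),ray(c,d["at"]).round(3)[:2]) for d in tip_of(c,n)[:2]])
print(read_time_s(),hold_point_z() if callable(hold_point_z) else hold_point_z,read_tcp_rot())
E
```

```text
top [ 4.09726209e-01 -2.86431228e-04  1.31443429e+00]
top slim_bottle [(array([317., 230.]), 0.79, array([ 0.47 , -0.015])), (array([344., 131.]), 0.44, array([ 0.781, -0.095]))]
top empty_bay [(array([378., 173.]), 0.86, array([ 0.648, -0.204]))]
top filled_bay [(array([234., 169.]), 0.69, array([0.652, 0.244]))]
top pump_bottle [(array([233., 171.]), 0.62, array([0.645, 0.246])), (array([318., 231.]), 0.53, array([ 0.466, -0.019]))]
top thread_cone [(array([313., 169.]), 0.85, array([ 0.657, -0.002]))]
top chalk_box [(array([400., 294.]), 0.75, array([ 0.279, -0.272]))]
top button_jar [(array([437., 223.]), 0.63, array([ 0.497, -0.386]))]
top pin_tin []
scene [1.25907244 1.00685185 0.8681484 ]
scene slim_bottle [(array([329., 189.]), 0.59, array([ 0.462, -0.026]))]
scene empty_bay [(array([248., 184.]), 0.84, array([ 0.664, -0.199])), (array([330., 192.]), 0.46, array([ 0.468, -0.013]))]
scene filled_bay [(array([335., 256.]), 0.86, array([0.644, 0.244]))]
scene pump_bottle [(array([334., 257.]), 0.56, array([0.648, 0.246]))]
scene thread_cone [(array([282., 212.]), 0.77, array([ 0.654, -0.004]))]
scene chalk_box [(array([327., 148.]), 0.7, array([ 0.305, -0.252]))]
scene button_jar [(array([263., 147.]), 0.69, array([ 0.498, -0.39 ])), (array([421., 269.]), 0.48, array([0.486, 0.413]))]
scene pin_tin [(array([421., 269.]), 0.8, array([0.486, 0.414]))]
0.9 0.0187 [ 1.77457225e-01  9.84128514e-01  1.99521274e-05 -1.23951993e-05]
```

View pics/t0.png

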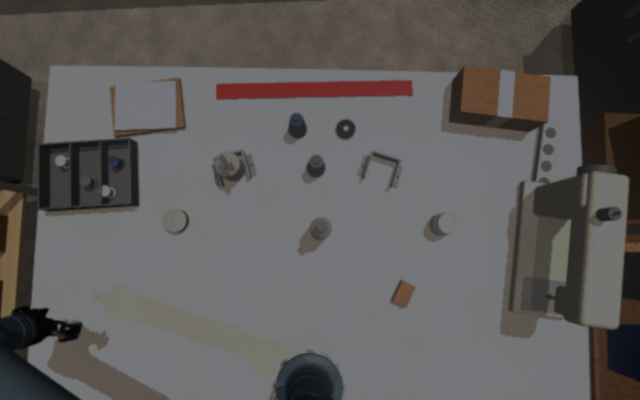

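View pics/s0.png

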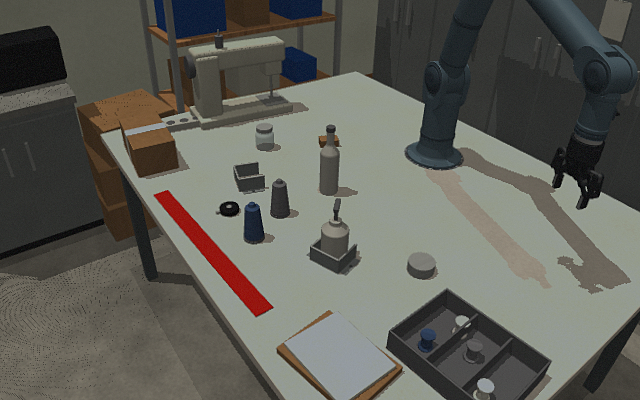

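The top view shows the slim bottle at about (319,229), the empty bay at about (380,170) opening downward, and the thread cone at (316,167). The scene view agrees. I'll enlarge the bay and bottle for a closer fix.

Run:
```python
import cv2
a=cv2.imread("pics/t0.png")[140:250,300:420];b=cv2.imread("pics/s0.png")[115:225,225:345]
c=cv2.resize(cv2.hconcat([a]),None,fx=5,fy=5,interpolation=cv2.INTER_CUBIC);cv2.imwrite("pics/c0.png",cv2.convertScaleAbs(c,alpha=1.5))
c=cv2.resize(b,None,fx=5,fy=5,interpolation=cv2.INTER_CUBIC);cv2.imwrite("pics/c1.png",cv2.convertScaleAbs(c,alpha=1.3))
```

```text
(no output)
```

View pics/c0.png

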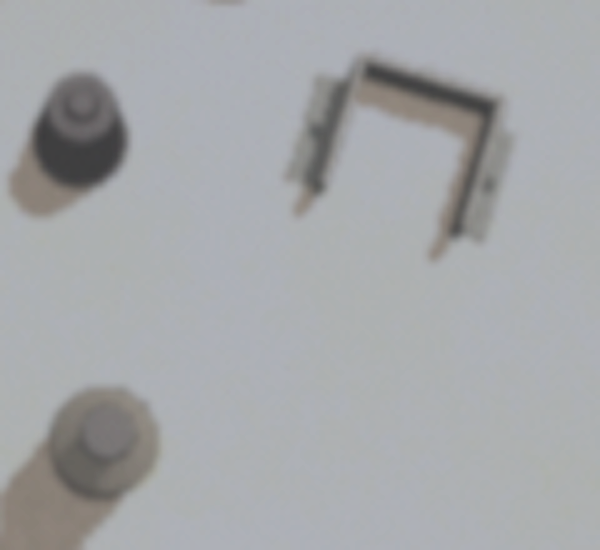

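View pics/c1.png

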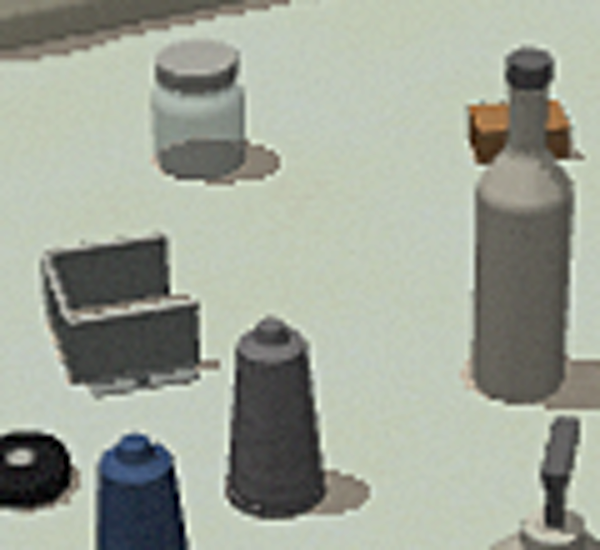

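Run:
```python
from h import *
from scipy.optimize import least_squares
P=[("top",(.044,.046,.045),(360,57)),("top",(.044,-.046,.045),(502,97)),("top",(-.04,.044,0),(317,190)),("top",(-.04,-.044,0),(457,235)),
("scene",(-.04,-.044,.045),(165,236)),("scene",(.044,-.046,.045),(44,258)),("scene",(.044,.046,.045),(68,321)),("scene",(-.04,.046,.045),(198,303)),("scene",(.044,.046,0),(70,383)),("scene",(-.04,.046,0),(198,370))]
off={"top":(300,140),"scene":(225,115)}
def w(q,p):
    c,s=np.cos(q[2]),np.sin(q[2]);return (q[0]+c*p[0]-s*p[1],q[1]+s*p[0]+c*p[1],p[2])
def f(q): return np.concatenate([proj(c,w(q,p))[0]-(np.array(x)/5+off[c]-.4) for c,p,x in P])
r=least_squares(f,[.65,-.2,0],loss="soft_l1");print(r.x,np.round(f(r.x).reshape(-1,2),1).tolist())
def px(c,x): return np.array(x)/5+off[c]-.4
print("cap top",ray("top",px("top",(109,430)),.23),"body",ray("top",px("top",(105,442)),.13))
print("scene cap top",ray("scene",px("scene",(530,58)),.23),"base",ray("scene",px("scene",(518,383)),0))
```

```text
[ 0.65540656 -0.207601   -0.28174191] [[-0.2, -1.1], [0.7, -0.2], [-0.6, 1.2], [-1.4, 0.6], [-0.2, -0.3], [-1.0, -1.1], [-0.3, 0.6], [-0.3, -0.0], [0.3, 0.1], [0.3, -1.7]]
cap top [ 0.46939954 -0.02454888  0.23      ] body [ 0.46824413 -0.02469087  0.13      ]
scene cap top [ 0.47099123 -0.01985479  0.23      ] base [ 0.47238667 -0.01785886  0.        ]
```

The bay is at about (0.655,-0.207) with yaw -0.28, and the bottle at about (0.470,-0.021). I'll use the half-open, leaned fingers as a cradle. The first push is diagonal to in front of the bay, and the second goes straight in.

```bash
cat >> h.py <<'E'
from scipy.spatial.transform import Rotation as Ro
BAY=np.array([.655,-.207]);YAW=-.28
def bay(al,la):
    return BAY+al*np.array([np.cos(YAW),np.sin(YAW)])+la*np.array([-np.sin(YAW),np.cos(YAW)])
def quat(h,th,s):
    z=np.array([np.sin(th)*np.cos(h),np.sin(th)*np.sin(h),-np.cos(th)]);y=s*np.array([-np.sin(h),np.cos(h),0]);
    return Ro.from_matrix(np.c_[np.cross(y,z),y,z]).as_quat()
E
python3 - <<'E'
from h import *
B=np.array([.470,-.021]);G=bay(-.10,0);d=G-B;h1=np.arctan2(d[1],d[0]);u=d/np.hypot(*d);v=np.array([np.cos(YAW),np.sin(YAW)])
print(G,h1)
for th in(.7,.8,.9):
  for s in(1,-1):
    q=quat(h1,th,s);q2=quat(YAW,th,s)
    for nm,p,qq in[("hi",[*(B-.09*u),.2],q),("lo",[*(B-.09*u),.012],q),("e1",[*(G-.031*u),.012],q),("s2",[*(G-.08*v),.012],q2),("e2",[*bay(-.031,0),.012],q2)]:
        j=inverse_kinematics(p,qq);print(th,s,nm,None if j is None else np.round(j,2))
E
```

```text
[ 0.55889446 -0.17936444] -1.0592973052084431
0.7 1 hi [-1.19  0.05  0.46  2.28  0.75  1.13 -0.65]
0.7 1 lo [-1.17  0.54  0.46  2.33  0.79  0.66 -0.94]
0.7 1 e1 [-0.71  0.62  0.61  2.25  1.17  0.35 -0.82]
0.7 1 s2 None
0.7 1 e2 [ 0.96  0.71 -0.81  2.18  2.27  0.49 -0.43]
0.7 -1 hi [-0.7   0.06 -0.04  2.26  0.76  1.15  2.47]
0.7 -1 lo [-0.77  0.48  0.03  2.31  1.    0.83  2.04]
0.7 -1 e1 [-0.46  0.55  0.33  2.24  1.32  0.51  2.23]
0.7 -1 s2 None
0.7 -1 e2 [ 0.77  0.61 -0.6   2.19  2.41  0.4   2.47]
0.8 1 hi [-1.25  0.1   0.48  2.29  0.8   1.16 -0.74]
0.8 1 lo [-1.22  0.6   0.46  2.32  0.83  0.72 -1.05]
0.8 1 e1 [-0.9   0.77  0.77  2.27  1.22  0.3  -1.  ]
0.8 1 s2 None
0.8 1 e2 [ 0.98  0.75 -0.82  2.23  2.53  0.6  -0.63]
0.8 -1 hi [-0.73  0.11 -0.07  2.26  0.84  1.21  2.36]
0.8 -1 lo [-0.8   0.54  0.01  2.3   1.04  0.92  1.94]
0.8 -1 e1 [-0.5   0.59  0.31  2.25  1.45  0.6   2.04]
0.8 -1 s2 None
0.8 -1 e2 [ 0.98  0.75 -0.82  2.23  2.53  0.6   2.5 ]
0.9 1 hi [-1.31  0.17  0.5   2.29  0.84  1.2  -0.82]
0.9 1 lo [-1.26  0.68  0.45  2.3   0.85  0.78 -1.13]
0.9 1 e1 [-1.02  0.89  0.84  2.28  1.28  0.29 -1.18]
0.9 1 s2 None
0.9 1 e2 [ 0.42  0.61 -0.21  2.29  2.98  0.66 -1.37]
0.9 -1 hi [-0.75  0.16 -0.1   2.27  0.9   1.27  2.26]
0.9 -1 lo [-0.84  0.61 -0.01  2.28  1.07  1.01  1.85]
0.9 -1 e1 [-0.53  0.65  0.29  2.26  1.53  0.7   1.9 ]
0.9 -1 s2 None
0.9 -1 e2 [ 1.    0.81 -0.82  2.26  2.72  0.74  2.39]
```

Run:
```python
from h import *
for h in(-.28,-.5,-.7):
  u=np.array([np.cos(h),np.sin(h)])
  for th in(.5,.6,.7,.8):
   for z in(.012,.05):
    o=[]
    for al in(0,-.04,-.06,-.07,-.08,-.09,-.1):
      for bk in (.031,.055):
        ok=[s for s in(1,-1) if inverse_kinematics([*(bay(al,0)-bk*u),z],quat(h,th,s)) is not None]
        o.append(f"{al}/{bk}:{len(ok)}")
    print(h,th,z,*o)
```

```text
-0.28 0.5 0.012 0/0.031:2 0/0.055:2 -0.04/0.031:2 -0.04/0.055:2 -0.06/0.031:2 -0.06/0.055:2 -0.07/0.031:2 -0.07/0.055:2 -0.08/0.031:2 -0.08/0.055:2 -0.09/0.031:2 -0.09/0.055:2 -0.1/0.031:2 -0.1/0.055:2
-0.28 0.5 0.05 0/0.031:2 0/0.055:2 -0.04/0.031:2 -0.04/0.055:2 -0.06/0.031:2 -0.06/0.055:2 -0.07/0.031:2 -0.07/0.055:2 -0.08/0.031:2 -0.08/0.055:2 -0.09/0.031:2 -0.09/0.055:2 -0.1/0.031:2 -0.1/0.055:2
-0.28 0.6 0.012 0/0.031:2 0/0.055:2 -0.04/0.031:2 -0.04/0.055:2 -0.06/0.031:2 -0.06/0.055:2 -0.07/0.031:2 -0.07/0.055:2 -0.08/0.031:2 -0.08/0.055:2 -0.09/0.031:2 -0.09/0.055:2 -0.1/0.031:2 -0.1/0.055:2
-0.28 0.6 0.05 0/0.031:2 0/0.055:2 -0.04/0.031:2 -0.04/0.055:2 -0.06/0.031:2 -0.06/0.055:2 -0.07/0.031:2 -0.07/0.055:2 -0.08/0.031:2 -0.08/0.055:2 -0.09/0.031:2 -0.09/0.055:2 -0.1/0.031:2 -0.1/0.055:2
-0.28 0.7 0.012 0/0.031:2 0/0.055:2 -0.04/0.031:2 -0.04/0.055:2 -0.06/0.031:2 -0.06/0.055:2 -0.07/0.031:2 -0.07/0.055:2 -0.08/0.031:2 -0.08/0.055:2 -0.09/0.031:2 -0.09/0.055:2 -0.1/0.031:2 -0.1/0.055:2
-0.28 0.7 0.05 0/0.031:2 0/0.055:2 -0.04/0.031:2 -0.04/0.055:2 -0.06/0.031:2 -0.06/0.055:2 -
[... 3019 characters left out ...]
1:2 -0.07/0.055:2 -0.08/0.031:2 -0.08/0.055:2 -0.09/0.031:2 -0.09/0.055:2 -0.1/0.031:2 -0.1/0.055:2
-0.7 0.7 0.05 0/0.031:2 0/0.055:2 -0.04/0.031:2 -0.04/0.055:2 -0.06/0.031:2 -0.06/0.055:2 -0.07/0.031:2 -0.07/0.055:2 -0.08/0.031:2 -0.08/0.055:2 -0.09/0.031:2 -0.09/0.055:2 -0.1/0.031:2 -0.1/0.055:2
-0.7 0.8 0.012 0/0.031:2 0/0.055:2 -0.04/0.031:2 -0.04/0.055:2 -0.06/0.031:2 -0.06/0.055:2 -0.07/0.031:2 -0.07/0.055:2 -0.08/0.031:2 -0.08/0.055:2 -0.09/0.031:2 -0.09/0.055:2 -0.1/0.031:2 -0.1/0.055:2
-0.7 0.8 0.05 0/0.031:2 0/0.055:2 -0.04/0.031:2 -0.04/0.055:2 -0.06/0.031:2 -0.06/0.055:2 -0.07/0.031:2 -0.07/0.055:2 -0.08/0.031:2 -0.08/0.055:2 -0.09/0.031:2 -0.09/0.055:2 -0.1/0.031:2 -0.1/0.055:2
```

Run:
```python
from h import *
B=np.array([.470,-.021]);G=bay(-.09,0);d=G-B;h1=np.arctan2(d[1],d[0]);u=d/np.hypot(*d)
q=quat(h1,.7,1)
move_gripper(.03)
move_ptp([*(B-.09*u),.22],q)
print(np.round(read_qpos(),2))
movel([*(B-.09*u),.012],q,speed=.15)
print("low",read_ft_force())
movel([*(B-.04*u),.012],q,speed=.06)
print(read_time_s(),read_ft_force(),read_finger_gap(),read_eef_pos())
a=save("top","t1")[120:320,240:440];b=save("scene","s1")[100:300,230:430]
cv2.imwrite("pics/c2.png",cv2.convertScaleAbs(cv2.resize(cv2.hconcat([a,b]),None,fx=2,fy=2,interpolation=cv2.INTER_CUBIC)[:,:,::-1],alpha=1.3))
```

```text
[-1.19 -0.02  0.45  2.28  0.77  1.17 -0.61]
low [0.05732696 0.75050729 0.58930981]
6.0583 [-0.49288101  0.60856774 -0.73360835] 0.030284525393642285 [0.44914262 0.01355032 0.01186664]
```

View pics/c2.png

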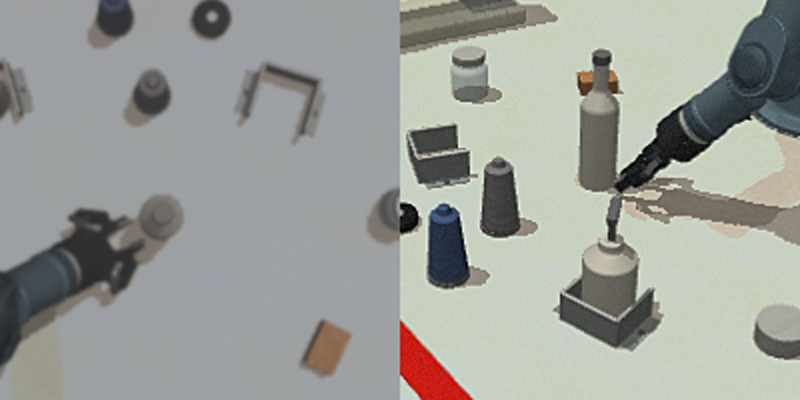

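The crop shows the fingertips low, just behind the bottle (cap at crop (161,216)), and the gripper axis points toward the bay front. I'll push.

Run:
```python
from h import *
B=np.array([.470,-.021]);G=bay(-.09,0);d=G-B;h1=np.arctan2(d[1],d[0]);L=np.hypot(*d);u=d/L
q=quat(h1,.7,1)
for s in np.linspace(-.01,L-.031,5):
    movel([*(B+s*u),.012],q,speed=.05);print(np.round(s,3),np.round(read_ft_force(),1),read_time_s())
a=save("top","t2")[120:320,240:440];b=save("scene","s2")[100:300,200:400]
for c in("top","scene"): print([(d["at"],round(d["confidence"],2),ray(c,d["at"]).round(3)) for d in tip_of(c,"slim_bottle")[:2]],G)
cv2.imwrite("pics/c3.png",cv2.convertScaleAbs(cv2.resize(cv2.hconcat([a,b]),None,fx=2,fy=2,interpolation=cv2.INTER_CUBIC)[:,:,::-1],alpha=1.3))
```

```text
-0.01 [-1.2  1.5 -1. ] 6.9083
0.032 [ 0.8  1.5 -0.4] 7.9
0.074 [ 0.   1.3 -1.2] 8.8917
0.116 [-0.7  1.6 -1.2] 9.8833
0.158 [ 0.4  0.8 -1.1] 10.875
[([370.0, 200.4], 0.59, array([ 0.562, -0.178,  0.   ])), ([178.9, 216.9], 0.38, array([0.501, 0.408, 0.   ]))] [ 0.56850501 -0.18212799]
[([278.4, 178.6], 0.78, array([ 0.566, -0.17 ,  0.   ]))] [ 0.56850501 -0.18212799]
```

View pics/c3.png

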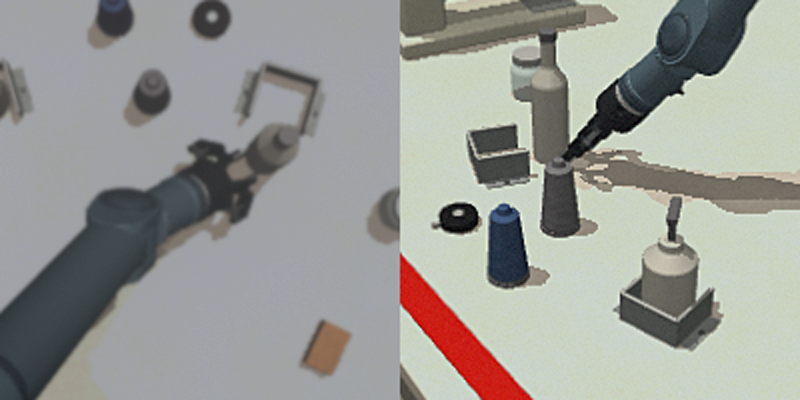

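The bottle stands upright in front of the bay, with its cap at top crop (286,133) and scene crop (548,36). I'll compute its position, back off and turn the tool.

Run:
```python
from h import *
print(ray("top",(382.8,186),.23))
G=bay(-.09,0);B=np.array([.470,-.021]);d=G-B;h1=np.arctan2(d[1],d[0]);u=d/np.hypot(*d)
q=quat(h1,.7,1)
p=np.array(read_eef_pos())[:2]
movel([*(p-.06*u),.012],q,speed=.1)
movel([*(p-.06*u),.06],q,speed=.12)
q2=quat(YAW,.7,1)
j=inverse_kinematics([*bay(-.09-.06,0),.06],q2);print(np.round(read_qpos(),2),np.round(j,2) if j is not None else j)
def up(c,n):
    save(c,n);return [(d["at"],round(d["confidence"],2),ray(c,d["at"]).round(3)) for d in tip_of(c,"slim_bottle")[:1]]
for c in("top","scene"):print(up(c,"u_"+c))
a=cv2.imread("pics/u_top.png")[140:240,300:420];b=cv2.imread("pics/u_scene.png")[100:200,220:340]
cv2.imwrite("pics/c4.png",cv2.convertScaleAbs(cv2.resize(cv2.vconcat([a,b]),None,fx=3,fy=3,interpolation=cv2.INTER_CUBIC),alpha=1.3))
```

```text
[ 0.57335148 -0.17959233  0.23      ]
[-0.85  0.46  0.64  2.31  1.04  0.48 -0.68] [ 0.32  0.27 -0.11  2.47  2.92  0.31 -1.39]
[([368.3, 199.8], 0.82, array([ 0.564, -0.173,  0.   ]))]
[([279.6, 177.9], 0.87, array([ 0.56 , -0.172,  0.   ]))]
```

View pics/c4.png

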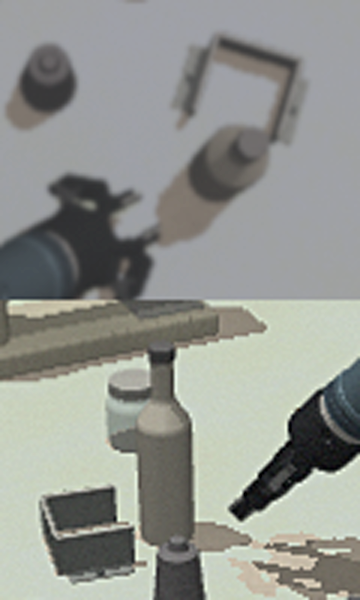

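Run:
```python
from h import *
C=np.array([.566,-.179]);h0=-1.03
for h in np.linspace(h0,YAW,5):
    u=np.array([np.cos(h),np.sin(h)])
    r=.088 if h<-.4 else .08
    try: movel([*(C-r*u),.04],quat(h,.7,1),speed=.03)
    except MotionError as e: print(h,e);break
    print(round(h,2),read_time_s(),np.round(read_qpos(),2),np.round(read_ft_force(),1))
```

```text
-1.03 13.3917 [-0.85  0.52  0.64  2.3   1.05  0.44 -0.74] [-0.4  0.4 -0.7]
-0.84 14.0917 [-0.96  0.53  0.8   2.41  1.5   0.25 -1.02] [-0.1  0.4  0.4]
-0.66 14.9083 [-0.72  0.41  0.63  2.49  2.15  0.32 -1.38] [ 0.7  0.4 -0.8]
-0.4675 the arm cannot follow that straight line within its joint ranges
```

Run:
```python
from h import *
C=np.array([.566,-.179])
def go(h,r,th,z=.03,sp=.03):
    u=np.array([np.cos(h),np.sin(h)])
    try: movel([*(C-r*u),z],quat(h,th,1),speed=sp)
    except MotionError as e: print(h,r,th,e);return False
    print(round(h,2),r,th,read_time_s(),np.round(read_qpos(),2),np.round(read_ft_force(),1));return True
go(-.66,.065,.65)
for h in(-.53,-.4,-.28):
    if not any(go(h,.058,th) for th in(.65,.6,.55)): break
```

```text
-0.66 0.065 0.65 15.8917 [-0.64  0.44  0.63  2.43  2.2   0.23 -1.38] [0.2 0.4 0.5]
-0.53 0.058 0.65 16.3917 [-0.38  0.39  0.43  2.45  2.51  0.28 -1.46] [-0.2 -0.1  0.2]
-0.4 0.058 0.65 16.7917 [-0.13  0.35  0.27  2.46  2.8   0.3  -1.53] [ 0.5 -0.3  0.1]
-0.28 0.058 0.65 17.175 [ 0.09  0.34  0.12  2.46  3.09  0.3  -1.61] [-0.5  0.3 -0.2]
```

Run:
```python
from h import *
q=quat(YAW,.65,1)
movel([*bay(-.15,.002),.012],q,speed=.04)
for al in(-.12,-.10,-.08,-.06,-.045):
    movel([*bay(al,.0),.012],q,speed=.045);print(al,read_time_s(),np.round(read_ft_force(),1))
save("top","t5");save("scene","s5")
for c in("top","scene"): print([(d["at"],round(d["confidence"],2),ray(c,d["at"]).round(3)) for d in tip_of(c,"slim_bottle")[:1]],bay(-.014,0))
a=cv2.imread("pics/t5.png")[130:230,310:430];b=cv2.imread("pics/s5.png")[90:190,200:320]
cv2.imwrite("pics/c5.png",cv2.convertScaleAbs(cv2.resize(cv2.hconcat([a,b]),None,fx=3.3,fy=3.3,interpolation=cv2.INTER_CUBIC),alpha=1.3))
```

```text
-0.12 18.5917 [-3.3  1.   1.7]
-0.1 19.1833 [-1.5  0.6 -1.8]
-0.08 19.775 [-1.   0.8 -1.6]
-0.06 20.3667 [-1.5  0.4 -2.1]
-0.045 20.85 [-1.4  0.2 -0.9]
[([377.1, 173.3], 0.89, array([ 0.647, -0.2  ,  0.   ]))] [ 0.64154522 -0.20313102]
[([256.0, 182.9], 0.65, array([ 0.641, -0.189,  0.   ]))] [ 0.64154522 -0.20313102]
```

View pics/c5.png

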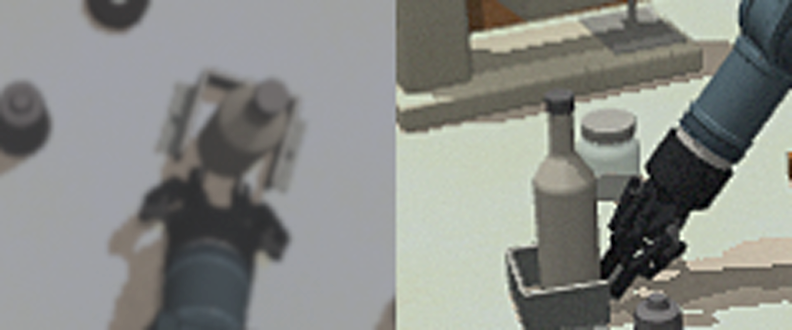

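The bottle is upright and mostly inside the bay, between the side walls. The knuckles at crop (165,190) are still behind the wall ends. I'll finish in small steps and watch the force.

Run:
```python
from h import *
q=quat(YAW,.65,1)
for al in(-.04,-.036,-.032,-.028):
    movel([*bay(al,.0),.012],q,speed=.03);f=read_ft_force();print(al,np.round(f,1))
    if np.linalg.norm(f)>8: break
movel([*bay(-.125,0),.014],q,speed=.06)
print(read_time_s(),np.round(read_ft_force(),1))
save("top","t6");save("scene","s6")
for c in("top","scene"): print([(d["at"],round(d["confidence"],2),ray(c,d["at"]).round(3)) for d in tip_of(c,"slim_bottle")[:1]])
a=cv2.imread("pics/t6.png")[130:230,310:430];b=cv2.imread("pics/s6.png")[90:190,200:320]
cv2.imwrite("pics/c6.png",cv2.convertScaleAbs(cv2.resize(cv2.hconcat([a,b]),None,fx=3.3,fy=3.3,interpolation=cv2.INTER_CUBIC),alpha=1.3))
```

```text
-0.04 [-1.3 -0.1 -0.3]
-0.036 [-3.4  0.4 -2.2]
-0.032 [-1.4  0.3 -2.3]
-0.028 [-1.3 -0.2 -1.8]
23.9833 [ 0.4 -0.8 -0.3]
[([377.9, 171.3], 0.8, array([ 0.654, -0.202,  0.   ]))]
[([249.8, 180.4], 0.96, array([ 0.651, -0.213,  0.   ]))]
```

View pics/c6.png

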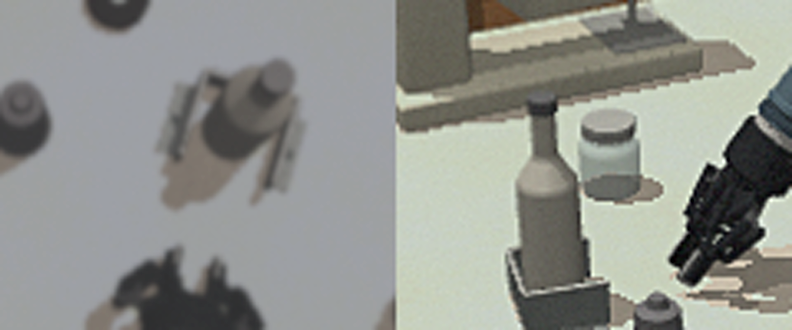

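The bottle stands upright and free in the bay. Its base edge at crop (228,160) is behind the line joining the wall ends, and the fingers are clear.

```bash
python3 -c "
from h import *
print(sign_off(),read_time_s())"
```

```text
the job is handed in; nothing more can be done
the job is handed in; nothing more can be done
```

The slim bottle was slid upright into the empty bay and stands wholly inside it, about 10 mm behind the ends of the side walls; nothing else was touched, and the job is handed in at about 24 s of robot time.

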